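Lower the router head on its ratchet hoist

ROBOT

A 7-joint arm with a two-finger parallel gripper is mounted at the origin on the work surface. World frame = base frame: x ahead of the robot, y to its left, z up, the work surface at z = 0. Lengths are in m, angles in rad, forces in N, time in s.
With the tool pointing down it reaches from about 0.4 to 0.9 m from the base axis. Payload 5.5 kg.
Tool frame: the origin (TCP) lies midway between the tips of the shut fingers; the grasp point (between the pads) lies 19 mm behind it (manip.grip_depth is the distance from the TCP to the grasp point, in m); z points along the fingers, y is the line along which they close (so a half turn about z gives the same grasp; the last joint's range is limited). The gripper opens to 92 mm and grips with 3 to 60 N. Pads are 19 mm wide; open, the fingers measure 130 mm over their backs; the gripper's body (75 mm by 190 mm) begins 47 mm behind the grasp point.
Start: joints at [-0.866, 0.501, -0.427, 1.55, 0.221, 1.138, -0.21], TCP at [0.278, 0.588, 0.227] pointing down, gripper open.
Joint ranges: [-2.88, 2.88], [-0.31, 2.03], [-1.54, 1.56], [0.2, 2.42], [-1.41, 4.55], [0.19, 2.02], [-2.57, 2.57]. Speed limits (rad/s): [2.57, 2.57, 3.14, 3.14, 3.14, 3.14, 3.14].

INTERFACE

Orientations are given as a unit quaternion [x, y, z, w].
In Python, from bench import manip, effector, viewer gives the robot as it stands. Calls block until the motion is done:
- manip.move_pose(position, orientation): joint-space move of the TCP to a pose.
- manip.servo_line(position, ori=None, vel=0.15): straight line of the TCP; ori=None keeps the orientation; vel is the mean speed in m/s.
- manip.movej(angles): joint-space move.
- effector.open_jaws() and effector.close(f_grip=None): open the fingers fully, or close them until they stop; f_grip is the grip in N (None keeps the last).
- manip.sleep(seconds).
- manip.solve_ik(position, orientation): joint angles nearest the present ones, or None.
- viewer.get_image(name): name is "scene" or "top"; returns the picture (400x640x3 uint8, red, green, blue); there is no depth.
- viewer.get_calibration(name): a dict with "vfov" (degrees; the focal length in pixels is half the picture's height over the tangent of half this angle, whatever the lens; pixels are square), "cx", "cy" (the principal point, pixels), "eye" and "attitude" of the camera in the world. Camera axes: x right, y down, z forward; pixel columns grow to the right and rows downward; lengths in m; the calibration is good to about 2 mm. A picture is of the moment at which its call begins. get_calibration takes no time and is no camera call.
A pose or a line that the arm cannot do raises manip.PlanningError and nothing moves.
- manip.hand_in(): hands the job in; it is judged then, once.
Readings, each from a call of its own:
- manip.current_clock(): time.
- manip.current_q(): joint angles.
- manip.current_joint_velocities(): joint speeds.
- manip.current_tau(): joint torques, N m.
- manip.current_tool_pos(): TCP position.
- manip.current_tcp_rot(): TCP orientation.
- manip.current_force(): force on the tool from outside, world axes, zero at the start.
- manip.current_wrist_torque(): the same for the moment, N m.
- manip.current_finger_gap(): finger opening in m.
- manip.current_gripper_force(): force on a finger pad.
Only numpy, scipy, OpenCV 4.12 (cv2) and the standard library are available. Lean on these libraries where they do the work, as an engineer would, in place of code of your own. Each camera call takes 0.05 s, during which the arm holds its last target. There are 200 camera calls.

TASK

The router head hangs on its ratchet hoist, held up by the pawl. Flip the red pawl lever fully over to the release side, take the crank handle and wind it up a touch so that the pawl springs clear of the ratchet, then let the crank turn back slowly under the load until the head rests gently on the wooden blank below, feeling for the landing as the load leaves the handle, and let go. Never let the head run free, never force the crank back against the pawl, do not crank the head hard down into the blank, and leave the other things on the bench alone.

Things in the scene. Friction and masses are not known exactly. Their poses are not given: they have to be found in the camera images.
- hoist: fixed blue upright, 125 mm (x) by 30 mm (y), 242 mm high, on a grey foot, dark cap 258 mm above the bench. Origin on the bench under the crank axle. Its plane y = 0 is the upright's crank side: crank, ratchet, pawl and lever are on the -y side, the router head on the +y side. z up. Heading differs by up to 0.3 rad from run to run
- crank_axis (a point): point on the crank's axis (parallel to the hoist's y), 140 mm above the bench, 85 mm out from the upright, in the plane in which the handle's middle goes round; its axes are the hoist's. From here the handle's middle is at x = -75 mm sin(a), z = 75 mm cos(a) in hoist axes, a = crank joint - 0.9
- handle_mid (a point): middle of the wooden crank handle: a sleeve 20 mm in diameter and 80 mm long, parallel to the hoist's y axis, turning freely on its pin, 75 mm from the crank axis. The flat dark crank arm lies between it and the upright, 10 mm beyond the sleeve's inner end. At the start it is above the axle on the hoist's +x side
- crank (a joint): crank angle, rad, grows as the load goes down: the handle then goes from the hoist's +x side over the top to the -x side; winding up makes it smaller. The load pulls the handle in the lowering direction with 4 to 11 N. 16 ratchet teeth, 0.39 rad apart. 1 rad = 20 mm of head travel (rack and pinion, so it can also push down). Down to the blank takes 1.1 to 3.2 rad
- lever (a joint): pawl lever, rad: 0 = leans to the hoist's +x, pawl pressed into the ratchet; 0.6 = stop, thrown to -x (release side). Stays where put; moves with 2 to 5 N at the knob. On the release side it pulls the pawl only through a spring: while the load bites, the pawl stays caught; it springs up once the crank is wound up by 0.05 to 0.1 rad and then stays up
- lever_knob (a point): centre of the red ball, 24 mm in diameter, on top of the lever (a 10 mm rod): 95 mm from the pivot, 284 mm above the bench at the start, 26 mm out from the upright's crank side. The pivot lies at x = -55 mm, z = 192 mm in the hoist frame. Thrown over, the ball moves about 56 mm along the hoist's -x at nearly constant height
- pawl: yellow pawl on the lever's pivot, on top of the ratchet wheel, between lever and upright, 60 mm long. Its contact with the ratchet carries the load at the start (about 10 to 20 N)
- pawl_tip (a point): tip of the yellow pawl. Engaged it sits between the teeth, about 176 mm above the bench; clear of the ratchet it is above 189 mm (about 200 mm when free)
- head: router head: black round base plate 104 mm in diameter at the bottom with a springy rubber sole (gives about 1 mm under the head's weight, 4 mm at most), silver motor, 165 mm tall, about 2.5 kg (differs by 20 %). Origin at the centre of the sole's underside, 115 mm from the upright's crank side; 80 to 96 mm above the bench at the start; it slides straight up and down
- blank_thin: loose plywood blank, 110 mm by 90 mm, the thinnest of three blanks, each planed to its own thickness somewhere between 30 and 60 mm (not measured: feel for the landing); origin at the centre of its underside. One of the three, a different one each time, lies under the head; the other two lie aside
- blank_mid: loose pale wood blank, 110 mm by 90 mm, the middle one in thickness (30 to 60 mm); origin at the centre of its underside
- blank_thick: loose mid-brown wood blank, 110 mm by 90 mm, the thickest (30 to 60 mm); origin at the centre of its underside
- toy_car_mid (a point): middle of a wooden toy car with purple wheels, 100 mm by 56 mm by 57 mm high, standing aside; 30 mm above its underside
Mind the look-alikes: they are no part of the job. Leave any purple or turquoise look-alike of the blank_thick alone.

How it is judged:
On the way, in this order (a step that is already met when the one before it is completed fails the run):
1. the pawl lever is thrown over to the release side (value of joint lever above 0.45 rad), for 0.2 s.
2. the pawl is clear of the ratchet (z of pawl_tip in the frame of hoist above 0.189 m), for 0.2 s.
3. the router head bears on the blank ((contact force between head and blank_thin above 12 N or contact force between head and blank_mid above 12 N or contact force between head and blank_thick above 12 N)), for 0.2 s.
At the end, for the whole second after the job is handed in: The head rests at standstill on a blank with at least 12 N of its weight (slower than 10 mm/s), the lever is on the release side (over 0.45 rad), the pawl tip is clear of the ratchet (over 189 mm above the hoist's foot level) and the crank is released ((contact force between head and blank_thin above 12 N or contact force between head and blank_mid above 12 N or contact force between head and blank_thick above 12 N) and linear speed of head below 0.01 m/s and z of pawl_tip in the frame of hoist above 0.189 m and value of joint lever above 0.45 rad); the robot touches nothing.
It fails at once if the head runs free (faster than 45 mm/s) (linear speed of head above 0.045 m/s).
It fails at once if the crank is forced against the pawl (over 50 N on the pawl) (contact force between pawl and anything else above 50 N).
It fails at once if the head is pressed hard on the blank (over 65 N) (contact force between head and anything else above 65 N).
It fails at once if a blank is shifted by more than 15 mm (distance of any of blank_thin, blank_mid, blank_thick from where it was at the start of the episode above 0.015 m).
It fails at once if the toy car is shifted by more than 15 mm (distance of toy_car_mid from where it was at the start of the episode above 0.015 m).
It also fails if it takes over 72 s, if anything falls off the work surface, if the arm or the gripper's body presses on something with over 40 N, if the wrist force passes 120 N, or if a joint passes its speed limit or range.

## Working session

There is one attempt and no reset: what is moved stays moved. The work goes in short steps, each a Python script; the robot and the scene stay as the last script left them, time stands still between calls to the robot, and variables do not carry over. Pictures are saved under pics/ and viewed, at most 10 in all, crops included, and the job is handed in when it is done.

```bash
mkdir -p pics; ls; python3 - <<'E'
from bench import manip, effector, viewer
import cv2
for n in("scene","top"):
    im=viewer.get_image(n); cv2.imwrite(f"pics/{n}0.png",im[:,:,::-1]); print(n,viewer.get_calibration(n))
print(manip.current_tool_pos(),manip.current_tcp_rot(),manip.current_clock(),manip.grip_depth,manip.current_force())
E
```

```text
pics
scene {'vfov': 55.67985922338942, 'cx': 316.8810377952158, 'cy': 198.46567002663642, 'eye': array([0.84909784, 0.53234904, 1.17198346]), 'attitude': array([ 0.28356868,  0.91738607, -0.26869542, -0.07612086])}
top {'vfov': 43.325304461533904, 'cx': 325.5879637780463, 'cy': 196.58268734751638, 'eye': array([0.40467437, 0.0142384 , 1.7468595 ]), 'attitude': array([-0.69746119,  0.71577397, -0.02562294,  0.02364255])}
[0.27768991 0.58700442 0.22578004] [ 2.19079051e-01  9.75706719e-01 -8.49888537e-04 -2.13732826e-04] 0.1 0.0188 [ 0.10732501 -0.14993879 -0.39834753]
```

View pics/scene0.png

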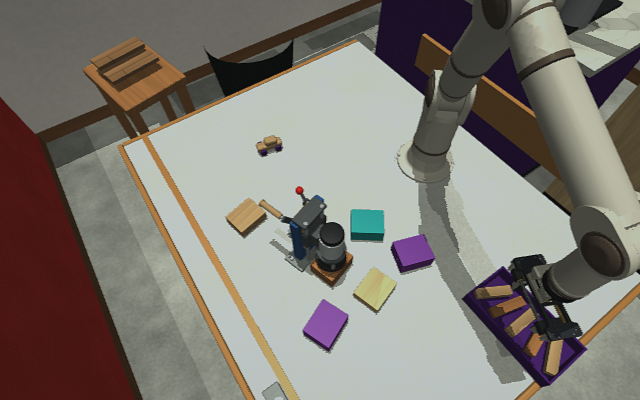

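View pics/top0.png

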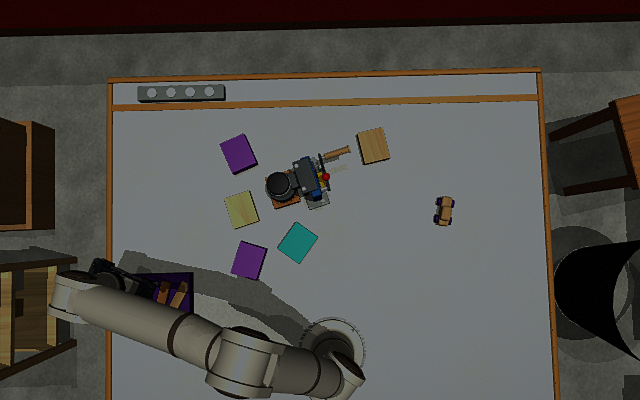

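The scene camera shows the hoist near (308,225), with the red knob at (300,190), the handle at (270,209), and the head at (332,245) over a brown blank. In the top view the hoist is at (312,172), the knob at (326,177), and the handle runs from (324,157) to (350,150), so the crank side faces world -y. Purple look-alikes are at (238,153) and (249,260), and a turquoise one is at (297,242). I'll avoid all of them.

```bash
cat > h.py <<'E'
import numpy as np, cv2
from scipy.spatial.transform import Rotation as R
from bench import manip, effector, viewer
def ray(n,uv):
    c=viewer.get_calibration(n); f=200/np.tan(np.radians(c['vfov'])/2)
    d=R.from_quat(c['attitude']).apply([(uv[0]-c['cx'])/f,(uv[1]-c['cy'])/f,1.]); return np.array(c['eye']),d/np.linalg.norm(d)
def onz(n,uv,z):
    e,d=ray(n,uv); return e+d*(z-e[2])/d[2]
def tri(a,b):
    (e,d),(g,h)=ray('scene',a),ray('top',b)
    s=np.linalg.lstsq(np.c_[d,-h],g-e,rcond=None)[0]; p,q=e+s[0]*d,g+s[1]*h
    return (p+q)/2,np.linalg.norm(p-q)
E
python3 - <<'E'
from h import *
I={}
for n,(x,y) in dict(scene=(250,175),top=(265,130)).items():
    im=cv2.imread(f"pics/{n}0.png"); w,h=(110,110) if n=='scene' else (100,90)
    I[n]=cv2.resize(im[y:y+h,x:x+w],(400,400*h//w),interpolation=cv2.INTER_CUBIC)
    hs=cv2.cvtColor(im,cv2.COLOR_BGR2HSV)
    m=(((hs[...,0]<6)|(hs[...,0]>174))&(hs[...,1]>170)&(hs[...,2]>90)).astype(np.uint8)
    k,_,st,ce=cv2.connectedComponentsWithStats(m)
    for i in range(1,k):
        if x<=ce[i][0]<x+w and y<=ce[i][1]<y+h: print(n,'red',st[i],ce[i],onz(n,ce[i],.284)); 
    m=((hs[...,0]>8)&(hs[...,0]<22)&(hs[...,1]>80)&(hs[...,2]>80)).astype(np.uint8)
    k,lab,st,ce=cv2.connectedComponentsWithStats(m)
    for i in range(1,k):
        if x-10<=ce[i][0]<x+w and y<=ce[i][1]<y+h and st[i][4]>30:
            c=cv2.findContours((lab==i).astype(np.uint8),0,2)[0][0]; print(n,'wood',st[i],ce[i],cv2.minAreaRect(c))
    m=((hs[...,0]>100)&(hs[...,0]<118)&(hs[...,1]>140)&(hs[...,2]>40)).astype(np.uint8)
a,b=I['scene'],I['top']; o=np.zeros((400,800,3),np.uint8); o[:,:400]=a; o[:b.shape[0],400:]=b
cv2.imwrite("pics/crop.png",o)
E
```

```text
scene red [296 187   7   7  38] [299.05263158 189.92105263] [0.56720358 0.00689872 0.284     ]
scene wood [226 198  40  35 706] [244.84135977 214.69688385] ((245.0117645263672, 214.3470458984375), (22.88616371154785, 33.407291412353516), 49.398704528808594)
scene wood [259 200  23  19 145] [269.86896552 208.6137931 ] ((269.9754333496094, 208.71533203125), (25.21359634399414, 5.806117057800293), 36.25383758544922)
scene wood [346 252   7  11  51] [348.17647059 256.82352941] ((349.0, 257.0), (10.0, 6.0), 90.0)
scene wood [310 259  29  22 148] [323.58108108 271.23648649] ((322.7409362792969, 269.9013366699219), (28.979995727539062, 10.844600677490234), 28.442928314208984)
top red [323 173   6   7  30] [325.5 176. ] [0.56696573 0.00750262 0.284     ]
top wood [ 106   73  455  327 5201] [353.91328591 152.49605845] ((330.7762451171875, 241.56967163085938), (326.4815368652344, 450.24566650390625), 88.53460693359375)
top wood [324 146  25  13 111] [335.99099099 152.33333333] ((336.7000427246094, 152.10000610351562), (4.427187919616699, 25.298219680786133), 71.56504821777344)
top wood [272 195  28  13 106] [285.16981132 201.82075472] ((285.7679138183594, 201.0403594970703), (8.738399505615234, 26.77206039428711), 80.13418579101562)
```

View pics/crop.png

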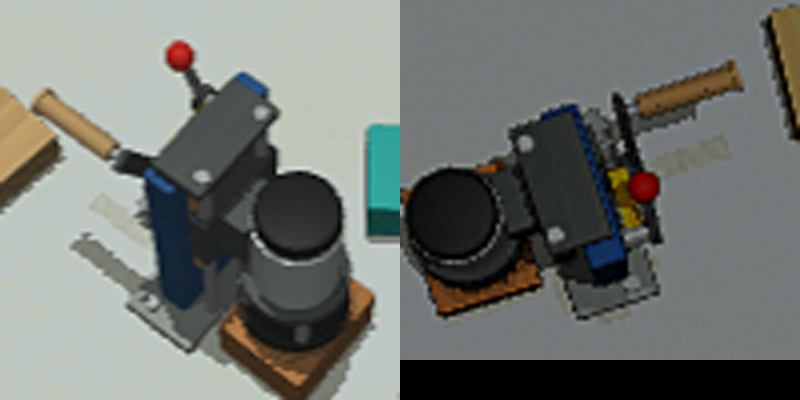

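The crop shows the handle ends at about (261,202)/(282,216) in the scene view and (324,156)/(350.5,149) in the top view. The only red ball is at (299,190) and (325.5,176). The brown blank lies under the head, and the plain blank beside the handle must stay clear. Next I'll compute the hoist frame and check it against the given sizes.

```bash
python3 - <<'E'
from h import *
print(tri((299.05,189.9),(325.5,176)))
A=tri((261,202.5),(350.5,149)); B=tri((281.6,215.7),(324.3,156)); print(A,B,np.linalg.norm(A[0]-B[0]))
M=tri((269.9,208.65),(336.6,152.2)); print('mid',M)
d=B[0]-A[0]; print('psi handle',np.arctan2(-d[0],d[1]))
# cap corners top view (z=.258): crop px
c=[(400+110,130),(400+157,246),(400+222,235),(400+175,112)]
c=[(510,130),(557,247),(622,238),(570,110)]
P=np.array([onz('top',(265+(x-400)/4,130+y/4),.258)[:2] for x,y in c]); print(P)
e=P[0]-P[1]; print('psi cap long',np.arctan2(e[1],e[0]),np.linalg.norm(e))
k=np.array([.5671,.0072])
for psi in(.2,.25,.3):
    r=np.array([[np.cos(psi),-np.sin(psi)],[np.sin(psi),np.cos(psi)]])
    print(psi,'origin from knob',k-r@[-.027,-.026], 'handle in hoist', r.T@(M[0][:2]-(k-r@[-.027,-.026])))
E
```

```text
(array([0.56713121, 0.00734148, 0.28455482]), np.float64(0.0005574069528278371))
(array([ 0.65920184, -0.07281775,  0.19511167]), np.float64(2.3330114286911002e-05)) (array([0.63597929, 0.00996095, 0.21055519]), np.float64(0.0025189355025885363)) 0.08735045678985222
mid (array([ 0.64944828, -0.02977668,  0.20850692]), np.float64(0.00301132068217612))
psi handle 0.27350725094250894
[[0.61278127 0.10456631]
 [0.52453114 0.07160423]
 [0.52998055 0.02325797]
 [0.62663574 0.05956574]]
psi cap long 0.3574614996150779 0.09420501799490127
0.2 origin from knob [0.5883964 0.0380458] handle in hoist [ 0.04636066 -0.07859969]
0.25 origin from knob [0.58682813 0.03907163] handle in hoist [ 0.04364009 -0.08220046]
0.3 origin from knob [0.58521056 0.04001779] handle in hoist [ 0.04074296 -0.08566075]
```

```bash
cat >> h.py <<'E'
psi=.28
ex=np.array([np.cos(psi),np.sin(psi),0]); ey=np.array([-np.sin(psi),np.cos(psi),0]); ez=np.array([0,0,1.])
K=np.array([.5671,.0072,.284]); O=K-(-.027)*ex-(-.026)*ey-.284*ez
th=(psi+np.pi/2)/2; Q=[np.cos(th),np.sin(th),0,0]
def hp(p): p=np.array(p)-O; return np.array([p@ex,p@ey,p[2]])
def wp(h): return O+h[0]*ex+h[1]*ey+h[2]*ez
def fh(F): F=np.array(F); return np.array([F@ex,F@ey,F[2]])
def F(n=5):
    f=[]
    for _ in range(n): f.append(fh(manip.current_force())); manip.sleep(.01)
    return np.mean(f,0)
E
python3 - <<'E'
from h import *
p=manip.current_tool_pos()
manip.servo_line([p[0],p[1],.40],vel=.3)
effector.close(f_grip=20)
s=hp(K)+[.045,0,0]
manip.move_pose(wp([s[0],s[1],.36]),Q)
manip.servo_line(wp([s[0],s[1],.277]),vel=.1)
b=F(); print('bias',b,manip.current_clock(),manip.current_finger_gap())
x=s[0]
while x>s[0]-.085:
    x-=.004; manip.servo_line(wp([x,s[1],.277]),vel=.05)
    f=F(2)-b; print(np.round((x-hp(K)[0])*1e3,1),np.round((hp(manip.current_tool_pos())-hp(K))[0]*1e3,1),np.round(f,1))
    if f[0]>12: break
print(manip.current_clock())
cv2.imwrite("pics/lev.png",cv2.resize(viewer.get_image('scene')[165:275,240:350,::-1],None,fx=4,fy=4))
E
```

```text
bias [-0.22105915  0.21033434 -0.04553294] 5.6417 0.00042759030708462335
41.0 41.0 [ 0.4 -0.6  0.8]
37.0 36.8 [ 0.2  0.2 -0.1]
33.0 32.8 [ 0.7 -0.  -0.5]
29.0 28.8 [ 0.4 -0.   0.7]
25.0 25.2 [0.8 0.8 0.6]
21.0 21.7 [3.5 0.4 4.5]
17.0 18.3 [3.2 0.1 7.9]
13.0 15.0 [4.2 0.  9. ]
9.0 10.7 [ 4.1 -0.2  8.9]
5.0 5.7 [ 3.3 -1.   5.3]
1.0 0.8 [ 2.5 -1.3  2.9]
-3.0 -3.6 [ 2.2 -0.5  2.6]
-7.0 -7.7 [ 1.4 -0.5  2.2]
-11.0 -11.6 [ 1.5 -1.6  0.3]
-15.0 -15.6 [ 1.3 -1.2  0.5]
-19.0 -19.4 [ 1.3 -0.2  0.2]
-23.0 -23.3 [ 1.7 -0.5 -0.5]
-27.0 -27.3 [2.  0.4 0.2]
-31.0 -31.3 [2.2 0.5 0.8]
-35.0 -33.0 [6.7 0.  1.2]
-39.0 -34.3 [11.5 -0.4  2.3]
-43.0 -35.8 [17.4 -0.5  3.2]
11.5083
```

View pics/lev.png

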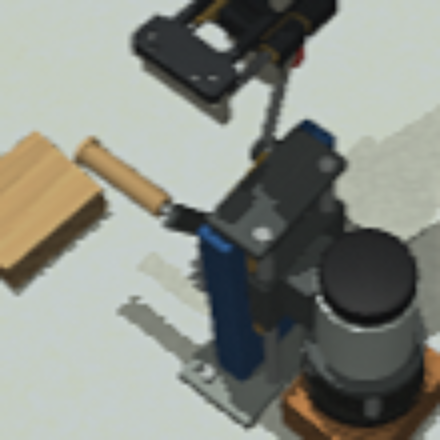

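The lever is at its stop: contact came at +23 mm and the stop at about -33 mm, which is the expected 56 mm of travel. Next is the handle.

```bash
python3 - <<'E'
from h import *
h=hp(manip.current_tool_pos())
manip.servo_line(wp([h[0]+.03,h[1],.277]),vel=.15)
manip.servo_line(wp([h[0]+.03,h[1],.35]),vel=.25)
effector.open_jaws()
manip.servo_line(wp([.042,-.090,.28]),vel=.2)
b=F(10); print('bias',b)
manip.servo_line(wp([.042,-.090,.184]),vel=.08)
print(F()-b,manip.current_clock())
cv2.imwrite("pics/pre.png",np.hstack([cv2.resize(viewer.get_image(n)[y:y+100,x:x+100,::-1],(400,400)) for n,x,y in(('scene',235,160),('top',280,110))]))
np.save('bias.npy',b)
E
```

```text
bias [1.57467450e-04 2.23968746e-01 9.79990195e-02]
[-0.04130031  0.02102949  0.10093972] 16.0833
```

View pics/pre.png

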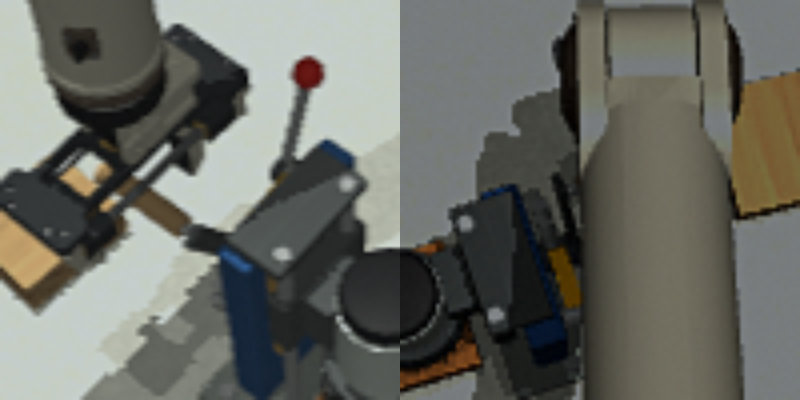

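The fingers straddle the sleeve, and the lever ball leans to the release side at (308,72) in the left crop. Now I'll close and wind up.

```bash
python3 - <<'E'
from h import *
b=np.load('bias.npy')
effector.close(f_grip=15); manip.sleep(.2)
f=F()-b; h=hp(manip.current_tool_pos()); print('15N',np.round(f,1),np.round(h*1e3,1),manip.current_finger_gap())
x=.042+f[0]/2500; manip.servo_line(wp([x,-.090,.184]),vel=.03)
effector.close(f_grip=40); manip.sleep(.2)
f=F()-b; h=hp(manip.current_tool_pos()); print('40N',np.round(f,1),np.round(h*1e3,1),manip.current_finger_gap())
a0=-np.arcsin(h[0]/.075); zc=h[2]-.075*np.cos(a0); print('a0',a0,'zc(TCP)',zc)
np.save('a0.npy',[a0,zc])
rc=0
for d in np.arange(.02,.17,.02):
    a=a0-d; r=.075+rc
    manip.servo_line(wp([-r*np.sin(a),-.090,zc+r*np.cos(a)]),vel=.03)
    f=F(4)-b; h=hp(manip.current_tool_pos()); ft=f[0]*-np.cos(a)+f[2]*-np.sin(a); fr=-f[0]*np.sin(a)+f[2]*np.cos(a)
    rc+=np.clip(fr*.0002,-.001,.001)
    print(round(d,2),'act',np.round(a0-np.arctan2(-h[0],h[2]-zc),3),'r',np.round(np.hypot(h[0],h[2]-zc)*1e3,1),'ft %.1f fr %.1f fy %.1f'%(ft,fr,f[1]))
print(manip.current_clock())
cv2.imwrite("pics/wound.png",np.hstack([cv2.resize(viewer.get_image(n)[y:y+100,x:x+100,::-1],(400,400)) for n,x,y in(('scene',235,160),('top',270,130))]))
E
```

```text
15N [-2.  -0.1  0.3] [ 41.7 -90.  183.8] 0.019811984996535175
40N [ 1.8 -0.5 -2.2] [ 41.5 -90.  184. ] 0.01903618409921614
a0 -0.5857015171004348 zc(TCP) 0.12151180859110622
0.02 act 0.014 r 75.0 ft 3.0 fr 0.7 fy -0.3
0.04 act 0.037 r 75.1 ft 5.1 fr 1.5 fy 0.3
0.06 act 0.059 r 75.3 ft 5.0 fr 1.0 fy 0.6
0.08 act 0.081 r 75.4 ft 4.3 fr 0.0 fy 0.4
0.1 act 0.101 r 75.6 ft 4.3 fr -0.6 fy 0.6
0.12 act 0.122 r 75.7 ft 4.7 fr 0.5 fy 0.6
0.14 act 0.142 r 75.8 ft 4.5 fr 1.0 fy 1.3
0.16 act 0.162 r 75.9 ft 4.6 fr 0.9 fy 1.8
20.5167
```

View pics/wound.png

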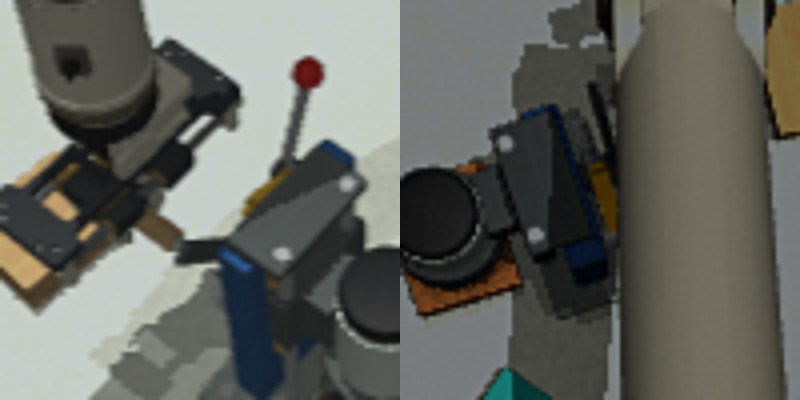

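The yellow pawl now stands up at (265,190) in the left crop, and the handle carries a steady load of about 4.5 N. I'll lower it with force feedback.

```bash
python3 - <<'E'
from h import *
b=np.load('bias.npy'); a0,zc=np.load('a0.npy')
rc=.0009; d=-.16; base=[]; low=0; i=0
while d<3.4:
    d+=.03 if d<.85 else .02; a=a0+d; r=.075+rc
    manip.servo_line(wp([-r*np.sin(a),-.090,zc+r*np.cos(a)]),vel=.04)
    f=F(3)-b; h=hp(manip.current_tool_pos()); ft=f[0]*-np.cos(a)+f[2]*-np.sin(a); fr=-f[0]*np.sin(a)+f[2]*np.cos(a)
    rc=np.clip(rc+np.clip(fr*.0002,-.0008,.0008),-.008,.008)
    if -.1<d<.9: base.append(ft)
    i+=1
    stop = ft<.25*np.median(base) if len(base)>4 else ft<.3
    low = low+1 if stop else 0
    if i%5==0 or stop: print('%.2f act %.3f rc %.1f ft %.1f fr %.1f fy %.1f'%(d,(np.arctan2(-h[0],h[2]-zc)-a0),rc*1e3,ft,fr,f[1]))
    if low>=2 or ft<-1 or abs(fr)>10 or abs(f[1])>10: break
manip.sleep(.3); print(F(10)-b,np.median(base),manip.current_clock())
E
```

```text
-0.01 act -0.001 rc 0.3 ft 5.3 fr -0.9 fy 1.8
0.14 act 0.153 rc -1.0 ft 5.6 fr -1.7 fy 1.2
0.29 act 0.306 rc -1.8 ft 5.6 fr -1.3 fy -0.7
0.44 act 0.457 rc -2.8 ft 5.9 fr -1.0 fy -1.8
0.59 act 0.609 rc -3.7 ft 6.1 fr -1.0 fy -2.6
0.74 act 0.761 rc -4.4 ft 6.0 fr -0.7 fy -3.7
0.88 act 0.902 rc -5.1 ft 5.9 fr -0.2 fy -3.2
0.98 act 1.002 rc -5.7 ft 6.9 fr -1.1 fy -4.0
1.08 act 1.103 rc -6.0 ft 6.2 fr -0.1 fy -4.6
1.18 act 1.203 rc -6.4 ft 6.4 fr -0.2 fy -4.9
1.28 act 1.276 rc -6.4 ft 3.6 fr 0.4 fy -4.7
1.32 act 1.297 rc -6.0 ft 1.2 fr 0.4 fy -5.8
1.34 act 1.307 rc -5.9 ft -0.3 fr 0.6 fy -5.4
[-0.45198923 -5.45967583  0.71571635] 5.845961805182693 36.95
```

The head landed at about 1.25 rad and the handle load fell from 6 N to about 0. I'll release and check.

```bash
python3 - <<'E'
from h import *
b=np.load('bias.npy')
effector.open_jaws(); manip.sleep(.2); print(F()-b)
h=hp(manip.current_tool_pos())
manip.servo_line(wp([h[0],h[1]-.005,h[2]+.08]),vel=.08); print(F()-b)
manip.servo_line(wp([h[0],h[1]-.12,.38]),vel=.15)
manip.sleep(.3); print(F()-b,manip.current_clock())
cv2.imwrite("pics/end.png",np.hstack([cv2.resize(viewer.get_image(n)[y:y+120,x:x+120,::-1],(400,400)) for n,x,y in(('scene',245,170),('top',250,120))]))
E
```

```text
[ 0.33195836 -0.32243385  0.0409318 ]
[-0.24905977 -0.3466009  -0.0209857 ]
[ 0.21362295 -0.05727489 -0.00443268] 41.2583
```

View pics/end.png

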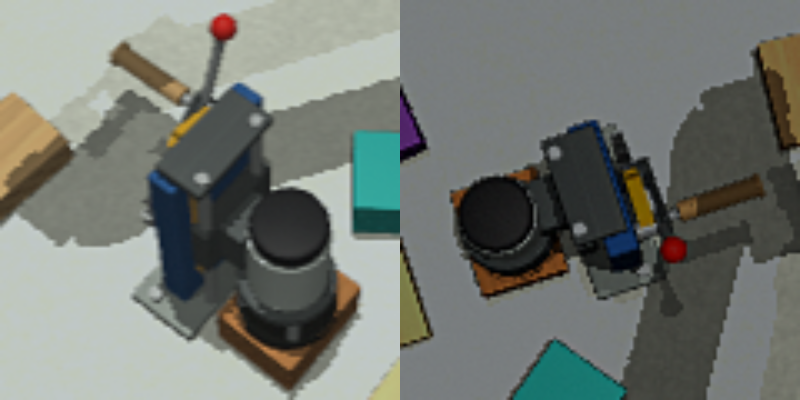

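The head rests on the brown blank, the lever ball at (222,27) is on the release side, the yellow pawl is up at (190,128), and the arm is clear. Handing in.

```bash
python3 -c "
from bench import manip
print(manip.hand_in())"
```

```text
the job is handed in; nothing more can be done
None
```

The job is handed in, at about 41 s on the robot clock: lever thrown to its stop, pawl sprung clear, head lowered under control onto the brown blank, and crank released with the arm clear; hand-in returned no pass/fail result.

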